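# Slide the grinder's spacer ring along the rail into the free corner pocket

## Robot

A 7-joint arm with a two-finger parallel gripper is mounted at the origin on the work surface. World frame = base frame: x ahead of the robot, y to its left, z up, the work surface at z = 0. Lengths are in mm, angles in rad, forces in N, time in s.
With the tool pointing down it reaches from about 425 to 925 mm from the base axis. Payload 6.8 kg.
Tool frame: the origin (TCP) lies midway between the tips of the shut fingers; the grasp point (between the pads) lies env.grip_depth behind it (env.grip_depth is the distance from the TCP to the grasp point, in mm); z points along the fingers, y is the direction in which the jaws open and shut (so a half turn about z gives the same grasp; the last joint's range is limited). The gripper opens to 85 mm and grips with 20 to 120 N. Pads are 22 mm wide; open, the fingers measure 114 mm over their backs; the gripper's body (76 mm by 85 mm) begins 54 mm behind the grasp point. The pads swing forward as they close: fully open they stand 13 mm farther back than shut.
Start: joints at [1.211, 0.477, 0.022, 1.555, -0.011, 1.109, -0.083], TCP at [168.183, -653.729, 231.308] pointing down, gripper open.
Joint ranges: [-2.96, 2.96], [-0.34, 2.1], [-1.41, 1.46], [0.24, 2.44], [-1.37, 4.51], [0.17, 1.92], [-2.96, 2.96]. Speed limits (rad/s): [2.39, 2.39, 3.14, 3.14, 3.14, 3.14, 3.14].

## Interface

Orientations are given as a rotation vector (axis times angle).
In Python, from bench import env gives the robot as it stands.
- The arm moves only by the tool arm_command, never from a script. Its argument "steps" is a list of rows, each a list of 7 numbers: the shift along the tool's x, y, z in units of 0.5 m (1.0 is 0.5 m), then the turn, a rotation vector about the tool's x, y, z in units of 120 degrees (1.0 is 120 degrees), then the closure, from -1 (fully open) to 1 (shut). In form: [[dx, dy, dz, ax, ay, az, hand], ...]. A call has 1 to 20 rows; each row is the pose to reach, as a shift and turn from the pose measured when the call began, along the tool's axes at that moment; what a row does not reach only later rows make up. A row lasts 1/12 s, in which the tool goes at most 41.7 mm and 7.16 degrees, less where a joint would pass 70% of its speed; a pose out of reach is approached as far as the arm can. A call with a number of a shift or a turn outside -1 to 1 is refused whole. A call with a gripper value outside its range is refused whole. The fingers move at their own pace and stop on an object; the grip force is fixed at half the most. Time passes only in rows, so rows that repeat a pose let the fingers close. It gives the time, the measured TCP pose, the force and the opening at its end, in the units of the state.
- env.get_state(): the state, without advancing time (a new reading comes with each control period).
- env.snapshot(name): name is "side" or "top"; returns the picture (400x640x3 uint8, red, green, blue); there is no depth.
- env.camera_info(name): a dict with "vfov" (degrees; the focal length in pixels is half the picture's height over the tangent of half this angle, whatever the lens; pixels are square), "cx", "cy" (the principal point, pixels), "origin" and "orientation" of the camera in the world. Camera axes: x right, y up, looking along -z (the intrinsics and any distortion apply to the point x, -y, -z); pixel columns grow to the right and rows downward; lengths in mm; the calibration is good to about 2 mm. A picture is of the moment at which its call begins. camera_info takes no time and is no camera call.
- env.close_job(): hands the job in, once; it reports no verdict.
The state is a dict: "t": time; "q": joint angles; "qvel": joint speeds; "joint_efforts": joint torques, N m; "position": TCP position; "tool_rot": TCP orientation; "contact_force": force on the tool from outside, world axes, zero at the start; "ft_torque": the same for the moment, N m; "opening": finger opening in mm.
Only numpy, scipy, OpenCV 4.12 (cv2) and the standard library are available. Lean on these libraries where they do the work, as an engineer would, in place of code of your own. Each camera call takes 0.05 s, during which the arm holds its last target. There are 200 camera calls.

## Task

The hand grinder is apart for cleaning and its steel spacer ring lies loose on the parts tray. With a fingertip, push the ring straight back against the tray's raised rail first, then, keeping it pinned against the rail, drag it along into the empty corner pocket (the hex nut sits in the other one) until it touches both the rail and the end wall, and take the hand away. The ring stays flat on the tray all the time - no picking up or tipping - and the nut, grinder, cup and scraper are left where they are.

Things in the scene. Friction and masses are not known exactly. Their poses are not given: they have to be found in the camera images.
- tray: Fixed dark wooden tray, oiled smooth (steel slides easily on it, friction about 0.3). Origin on the counter under it; +x points to the rail (far side), y runs along the rail. Flat floor 8 mm above the counter, x -80 to +45 mm. Rail face at x = +45 mm, straight along y, 16 mm high above the floor. End walls' inner faces at y = +140 and -140 mm, 10 mm high above the floor, along the tray's full depth. The side near the robot is open.
- spacer: Loose stainless ring, 44 mm outside diameter, 20 mm bore, 12 mm thick, about 0.11 kg, lying flat on the tray floor clear of the rail. Origin at the centre of its underside (8 mm above the counter). Touching the rail, its centre is at x = +23 mm in the tray's frame. Pushed at the side it slides and stays where it is left.
- pocket (a point): On the floor of the empty corner pocket (tray frame: x = +23, y = +118 or -118 mm): the ring's centre when it touches rail and end wall. A flat 28 mm cork dot marks it. Besides rail and end wall each pocket has a short lip parallel to the rail (x -7 to -15 mm, from the end wall 24 mm inwards, 10 mm high), leaving a mouth 52 mm wide: the ring can come in only along the rail.
- nut: Loose steel hexagon nut, 36 mm across flats, 14 mm high, lying in the corner pocket that is taken. Origin at the centre of its underside. Must stay where it is.
- grinder: Stainless hand grinder standing on the counter beside one end of the tray, 54 mm diameter, 160 mm high, with a crank on top reaching 83 mm from its axis along its +x, up to 215 mm high. Origin at the centre of its foot. Must stay where it is.
- cup: Black plastic dosing cup standing on the counter beside the other end of the tray, 60 mm rim diameter, 55 mm high. Origin at the centre of its foot. Must stay where it is.
- scraper: Small red silicone scraper, 145 mm long, up to 36 mm wide, 10 mm thick, lying on the counter on the robot's side of the tray. Origin near its middle, on the counter; its length is along its x. Must stay where it is.
Things that resemble listed ones, but are neither listed nor needed, are in the scene too. What is shaped like the spacer but pink or red is not meant.

How it is judged:
By the outcome, as a careful person would: the job done as asked, in the order asked, and still so for the second after the job is handed in, with the robot touching nothing.
It also fails if it takes over 42 s, if anything falls off the work surface, if the arm or the gripper's body presses on something with over 40 N, if the wrist force passes 120 N, or if a joint passes its speed limit or range.

## Working session

There is one attempt and no reset: what is moved stays moved. The work goes in short steps, Python scripts to look and compute and a tool call to move; the robot and the scene stay as the last step left them, time stands still between calls to the robot, and variables do not carry over. Pictures are saved under pics/ and viewed, about 8 in all and at most 12, crops included, and the job is handed in when it is done.

Besides the shell and the picture viewer there is one more tool, called after "Call:" as name(argument=value, ...), one argument or row to a line, values as JSON. arm_command: Moves the arm, as the interface text tells. Shifts and turns lie within -1 to 1; 1 stands for 0.5 m of shift or 120 degrees of turn. Its arguments: {"type":"object","properties":{"steps":{"type":"array","items":{"type":"array","items":{"type":"number","minimum":-1,"maximum":1}}}},"required":["steps"]}

```bash
ls; mkdir -p pics; python3 - <<'E'
from bench import env
import cv2
for n in("top","side"):
    i=env.camera_info(n);print(n,i)
    cv2.imwrite(f"pics/{n}0.png",env.snapshot(n)[:,:,::-1])
s=env.get_state();print(s,env.grip_depth)
E
```

```text
pics
top {'vfov': 54.97843484222183, 'cx': 318.2672804692242, 'cy': 202.3559642082678, 'origin': array([458.20050275,  16.47250174, 740.44383595]), 'orientation': array([ 0.06449286, -0.10230467, -1.58311391])}
side {'vfov': 55.21860658075165, 'cx': 329.0328849839577, 'cy': 204.1410045682644, 'origin': array([278.77793151, 728.73988498, 505.81322847]), 'orientation': array([ 0.24056751, -1.3818905 , -2.43378235])}
{'t': 0.1, 'q': array([ 1.21090804,  0.47771818,  0.0223452 ,  1.55635331, -0.011505  ,
        1.10930949, -0.08312578]), 'qvel': array([ 7.08401357e-05, -1.16264808e-03, -1.06243649e-03, -8.55995202e-04,
        1.72333961e-03, -4.03298044e-04, -4.48576054e-04]), 'joint_efforts': array([ 4.26403261e-03, -5.97757673e+01,  1.61367383e+00, -2.81954759e+01,
        1.28026385e-02,  4.98461479e-03,  1.75301625e-05]), 'position': array([ 168.02147012, -653.19728456,  230.42218759]), 'tool_rot': array([-3.11511619e+00, -3.94243785e-01,  5.09618004e-04]), 'contact_force': array([ 0.89212024, -0.48114596, -0.33354586]), 'ft_torque': array([ 0.04428606, -0.01661032, -0.01610126]), 'opening': 85.5775085789217} 18.700000000000003
```

View pics/top0.png

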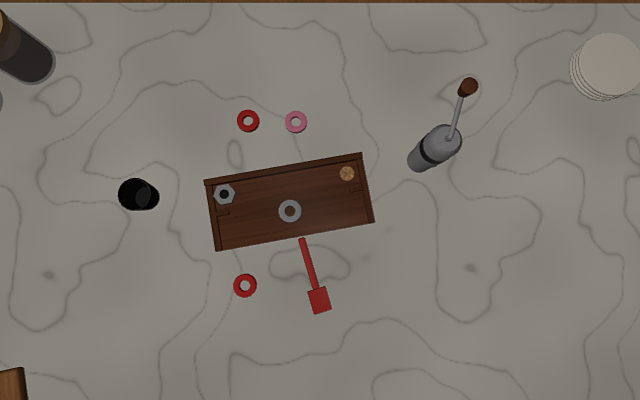

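View pics/side0.png

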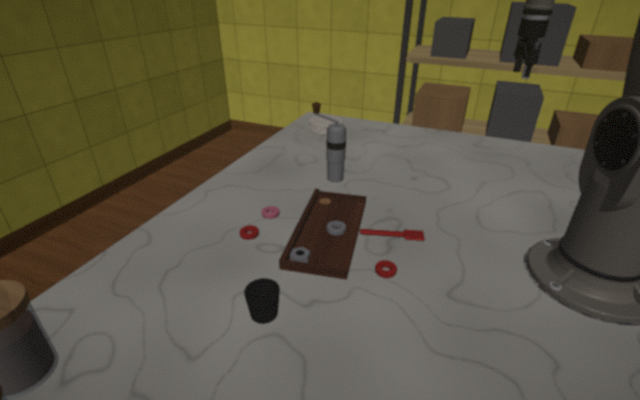

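The top view shows the ring at (290,211), the cork dot at (347,173), which is the empty pocket at tray −y, and the nut at (224,194). The rail is the upper edge, the scraper handle is near (302,240) and the grinder is at (435,150). The side view shows the same layout: ring (337,228), cork (325,201), nut (300,254).

```bash
cat > h.py <<'E'
import numpy as np, cv2
from scipy.spatial.transform import Rotation as R
from bench import env
def ray(n,uv):
    i=env.camera_info(n); f=200/np.tan(np.radians(i["vfov"]/2))
    d=np.array([(uv[0]-i["cx"])/f,-(uv[1]-i["cy"])/f,-1.])
    return np.array(i["origin"]),R.from_rotvec(i["orientation"]).apply(d)
def at(n,uv,z):
    o,d=ray(n,uv); return o+d*(z-o[2])/d[2]
def two(a,b):
    (o1,d1),(o2,d2)=ray("top",a),ray("side",b)
    s=np.linalg.lstsq(np.c_[d1,-d2],o2-o1,rcond=None)[0]
    p,q=o1+s[0]*d1,o2+s[1]*d2
    return (p+q)/2,np.linalg.norm(p-q)
def project(n,P):
    i=env.camera_info(n); f=200/np.tan(np.radians(i["vfov"]/2))
    c=R.from_rotvec(i["orientation"]).inv().apply(np.array(P)-i["origin"])
    return np.array([i["cx"]-f*c[0]/c[2],i["cy"]+f*c[1]/c[2]])
def blob(img,seed,kind,r=22):
    """centre of the outer contour nearest the seed: grey (steel) or cork"""
    h=cv2.cvtColor(img,cv2.COLOR_RGB2HSV).astype(int); g=h[...,2]
    m=((h[...,1]<70)&(g>75)) if kind=="grey" else ((h[...,1]>70)&(g>105))
    w=np.zeros(m.shape,np.uint8); cv2.circle(w,tuple(int(v) for v in seed),r,1,-1)
    cs=cv2.findContours((m&(w>0)).astype(np.uint8),cv2.RETR_EXTERNAL,cv2.CHAIN_APPROX_NONE)[0]
    c=max(cs,key=cv2.contourArea); e=cv2.fitEllipse(c)
    return np.array(e[0]),e[1],cv2.contourArea(c)
E
python3 - <<'E'
from h import *
T=cv2.imread("pics/top0.png")[:,:,::-1].copy();S=cv2.imread("pics/side0.png")[:,:,::-1].copy()
for nm,a,b,k,z,ra in(("ring",(290,211),(337,228),"grey",20,18),("nut",(224,194),(300,254),"grey",22,13),("cork",(347,173),(325,201),"cork",8.5,11)):
    A=blob(T,a,k,ra);B=blob(S,b,k,ra)
    print(nm,A,B,"two",two(A[0],B[0]),"plane",at("top",A[0],z).round(1),at("side",B[0],z).round(1))
a=cv2.resize(T[140:265,190:390],None,fx=4,fy=4,interpolation=cv2.INTER_CUBIC)
cv2.imwrite("pics/topc.png",np.clip(a[:,:,::-1]*1.7,0,255))
E
```

```text
ring (array([289.21334839, 210.6134491 ]), (21.474395751953125, 22.266202926635742), 373.5) (array([335.64416504, 227.06117249]), (11.920656204223633, 16.973970413208008), 155.0) two (array([519.53526153,  53.40883629,  15.00598233]), np.float64(1.5264679370655307)) plane [519.8  53.4  20. ] [516.3  60.2  20. ]
nut (array([223.79466248, 193.57402039]), (19.18429183959961, 20.084566116333008), 298.0) (array([299.79788208, 253.87825012]), (12.85437297821045, 17.09636688232422), 162.0) two (array([552.39686064, 175.8134124 ,  17.93641427]), np.float64(3.0787784249167967)) plane [553.3 175.4  22. ] [548.5 180.3  22. ]Traceback (most recent call last):
  File "<stdin>", line 4, in <module>
  File "h.py", line 25, in blob
    c=max(cs,key=cv2.contourArea); e=cv2.fitEllipse(c)
ValueError: max() iterable argument is empty
```

```bash
sed -i 's/(g>105))/(g>g0))/; s/,r=22):/,r=22,g0=90):/' h.py
python3 - <<'E'
from h import *
T=cv2.imread("pics/top0.png")[:,:,::-1].copy();S=cv2.imread("pics/side0.png")[:,:,::-1].copy()
print(T[173,338:356].tolist(),S[201,316:334].tolist(),T[160:190:3,320].tolist())
a=cv2.resize(T[140:265,190:390],None,fx=4,fy=4,interpolation=cv2.INTER_CUBIC)
cv2.imwrite("pics/topc.png",np.clip(a[:,:,::-1]*2.2,0,255))
for n,im,s in(("top",T,(347,173)),("side",S,(325,201))):
    try: A=blob(im,s,"cork",11,85);print(A,at(n,A[0],8.5))
    except Exception as e: print(e)
E
```

```text
[[66, 38, 25], [82, 55, 34], [125, 95, 63], [114, 84, 54], [114, 85, 56], [117, 85, 55], [116, 87, 57], [102, 75, 49], [99, 73, 48], [109, 81, 53], [115, 85, 57], [120, 90, 59], [114, 85, 56], [115, 86, 56], [117, 87, 56], [102, 74, 48], [78, 51, 32], [61, 35, 22]] [[47, 35, 26], [55, 35, 24], [64, 45, 32], [74, 52, 37], [93, 68, 48], [95, 69, 48], [97, 73, 51], [98, 72, 52], [93, 71, 48], [97, 70, 51], [101, 76, 53], [99, 75, 50], [104, 79, 55], [93, 67, 46], [80, 59, 40], [60, 42, 28], [50, 28, 22], [50, 36, 27]] [[53, 29, 18], [57, 31, 22], [32, 18, 12], [67, 40, 27], [66, 39, 26], [67, 42, 29], [67, 40, 27], [69, 43, 31], [69, 42, 30], [65, 40, 28]]
(array([346.59124756, 172.9919281 ]), (13.637248039245605, 14.101600646972656), 149.0) [592.38537429 -57.40826771   8.5       ]
(array([324.68569946, 200.86888123]), (4.309930801391602, 9.548120498657227), 30.5) [589.43393577 -55.7198117    8.5       ][ WARN:0@0.684] global loadsave.cpp:1063 imwrite_ Unsupported depth image for selected encoder is fallbacked to CV_8U.
```

View pics/topc.png

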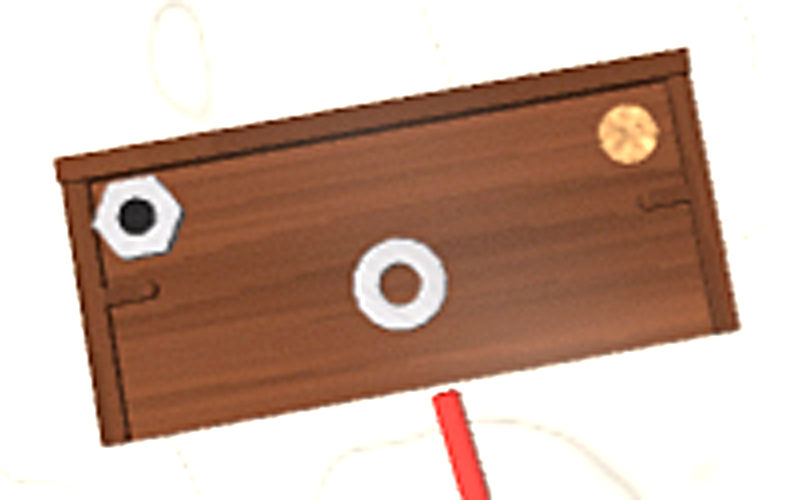

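The enlarged crop shows rail outer corners at about crop (57,160) and (687,50). The end-wall near corners are at (105,445) and (738,328), the cork at (628,134), the ring at (400,284) and the nut at (138,217).

```bash
python3 - <<'E'
from h import *
z=lambda x,y:((x+.5)/4-.5+190,(y+.5)/4-.5+140)
A=at("top",z(57,160),24);B=at("top",z(687,50),24)
C=at("top",z(105,445),18);D=at("top",z(738,328),18)
F=at("top",z(112,182),8);G=at("top",z(668,87),8)
ang=lambda p,q:np.degrees(np.arctan2(*(p-q)[[1,0]]))
print("yaw",ang(A,B)-90,ang(C,D)-90,ang(F,G)-90,np.linalg.norm(A-B),np.linalg.norm(C-D),np.linalg.norm(A-C),np.linalg.norm(B-D))
yaw=np.radians(np.mean([ang(A,B),ang(C,D),ang(F,G)])-90)
ex=np.array([np.cos(yaw),np.sin(yaw)]);ey=np.array([-ex[1],ex[0]])
cork=np.array([592.4,-57.4]); O=cork-23*ex+118*ey
loc=lambda p:np.round([(p[:2]-O)@ex,(p[:2]-O)@ey],1)
print("yaw",yaw,"O",O)
for n,p in dict(railL=F,railR=G,outA=A,outB=B,C=C,D=D,ring=np.array([519.6,53.4]),nut=at("top",(223.8,193.6),20),ends=at("top",z(694,190),18),scr=at("top",z(447,392),10)).items():print(n,loc(p))
E
```

```text
yaw 9.483359881569882 9.607118136309978 9.221170121446107 301.5244039436929 300.3519781437366 135.00915061431868 134.3627424954022
yaw 0.16471049223245457 O [550.36320877  55.23173702]
railL [ 43.2 129.9]
railR [  42.1 -141.6]
outA [ 54.9 150.2]
outB [  55.1 -151.3]
C [-80.  149.7]
D [ -79.1 -150.7]
ring [-30.6   3.2]
nut [ 22.9 118.5]
ends [ -10.9 -142.7]
scr [-84.1 -10.3]
```

```bash
cat >> h.py <<'E'
YAW=0.1655; O=np.array([550.4,55.2])
EX=np.array([np.cos(YAW),np.sin(YAW)]); EY=np.array([-EX[1],EX[0]])
tray=lambda p:np.array([(p[:2]-O)@EX,(p[:2]-O)@EY])
world=lambda x,y,z:np.r_[O+x*EX+y*EY,z]
def go(P,tool_yaw=None):
    """row numbers for world point P, tool x at world yaw (deg), pointing down"""
    s=env.get_state(); r=R.from_rotvec(s["tool_rot"])
    d=r.inv().apply(P-s["position"])/500
    g=r if tool_yaw is None else R.from_euler("z",tool_yaw,degrees=True)*R.from_euler("x",180,degrees=True)
    return np.r_[d,(r.inv()*g).as_rotvec()/np.radians(120)].round(4)
def where():
    s=env.get_state(); x=R.from_rotvec(s["tool_rot"]).as_matrix()
    print("t",round(s["t"],2),"tray",tray(s["position"]).round(1),"z",s["position"][2].round(1),"yaw",np.degrees(np.arctan2(x[1,0],x[0,0])).round(1),"zaxis",x[:,2].round(3),"F",s["contact_force"].round(1),"open",round(s["opening"],1))
E
python3 - <<'E'
from h import *
where()
print("grinder",at("top",(417,166),0),"cup",at("top",(150,198),0))
print(go(np.array([480,-350,231]),9.5),go(world(-70,3.2,150),9.5))
E
```

```text
t 0.1 tray [-493.9 -635.7] z 230.4 yaw 14.4 zaxis [-0.001  0.002 -1.   ] F [ 0.9 -0.5 -0.3] open 85.6
grinder [ 606.37882028 -197.52883006    0.        ] cup [549.40754119 321.1444903    0.        ]
[ 7.554e-01 -4.318e-01 -5.000e-04 -8.000e-04  1.000e-04  4.100e-02] [ 9.5470e-01 -1.1998e+00  1.6270e-01 -8.0000e-04  1.0000e-04  4.1000e-02]
```

Call:
arm_command(
  steps=[
    [0.7554,-0.4318,0,-0.0008,0,0.041,1],
    [0.7554,-0.4318,0,-0.0008,0,0.041,1],
    [0.7554,-0.4318,0,-0.0008,0,0.041,1],
    [0.7554,-0.4318,0,-0.0008,0,0.041,1],
    [0.7554,-0.4318,0,-0.0008,0,0.041,1],
    [0.7554,-0.4318,0,-0.0008,0,0.041,1],
    [0.7554,-0.4318,0,-0.0008,0,0.041,1],
    [0.7554,-0.4318,0,-0.0008,0,0.041,1],
    [0.7554,-0.4318,0,-0.0008,0,0.041,1],
    [0.7554,-0.4318,0,-0.0008,0,0.041,1],
    [0.7554,-0.4318,0,-0.0008,0,0.041,1],
    [0.7554,-0.4318,0,-0.0008,0,0.041,1],
    [0.7554,-0.4318,0,-0.0008,0,0.041,1],
    [0.7554,-0.4318,0,-0.0008,0,0.041,1],
    [0.7554,-0.4318,0,-0.0008,0,0.041,1],
    [0.7554,-0.4318,0,-0.0008,0,0.041,1],
  ],
)

```text
t: 1.43
position: [478.7, -351.5, 230.6]
tool_rot: [3.131, 0.256, -0.001]
contact_force: [-0.1, -1.0, 0.1]
opening: -0.2
```

```bash
python3 - <<'E'
from h import *
where()
print(go(world(-70,3.2,150),9.5),go(world(-70,3.2,70),9.5))
E
```

```text
t 1.43 tray [-137.7 -389.3] z 230.6 yaw 9.3 zaxis [-0.001 -0.    -1.   ] F [-0.1 -1.   0.1] open -0.2
[ 1.336e-01 -7.854e-01  1.609e-01  1.000e-04  4.000e-04 -1.300e-03] [ 1.338e-01 -7.854e-01  3.209e-01  1.000e-04  4.000e-04 -1.300e-03]
```

Call:
arm_command(
  steps=[
    [0.1336,-0.7854,0.1,0,0,-0.0013,1],
    [0.1336,-0.7854,0.1,0,0,-0.0013,1],
    [0.1336,-0.7854,0.1,0,0,-0.0013,1],
    [0.1336,-0.7854,0.1,0,0,-0.0013,1],
    [0.1336,-0.7854,0.1,0,0,-0.0013,1],
    [0.1336,-0.7854,0.1,0,0,-0.0013,1],
    [0.1336,-0.7854,0.1,0,0,-0.0013,1],
    [0.1336,-0.7854,0.1,0,0,-0.0013,1],
    [0.1336,-0.7854,0.1,0,0,-0.0013,1],
    [0.1336,-0.7854,0.1,0,0,-0.0013,1],
    [0.1336,-0.7854,0.1,0,0,-0.0013,1],
    [0.1338,-0.7854,0.32,0,0,-0.0013,1],
    [0.1338,-0.7854,0.32,0,0,-0.0013,1],
    [0.1338,-0.7854,0.32,0,0,-0.0013,1],
    [0.1338,-0.7854,0.32,0,0,-0.0013,1],
    [0.1338,-0.7854,0.32,0,0,-0.0013,1],
    [0.1338,-0.7854,0.32,0,0,-0.0013,1],
  ],
)

```text
t: 2.85
position: [482.1, 46.3, 71.9]
tool_rot: [3.131, 0.258, 0.002]
contact_force: [0.4, -1.0, 0.5]
opening: -0.3
```

```bash
python3 - <<'E'
from h import *
where()
print(go(world(-70,3.2,13),9.5))
T=env.snapshot("top");S=env.snapshot("side")
a=cv2.resize(T[140:265,190:390],None,fx=3,fy=3);b=cv2.resize(S[120:290,250:450],None,fx=3,fy=3)
cv2.imwrite("pics/p1.png",np.clip(np.hstack([np.vstack([a,np.zeros((510-375,600,3),np.uint8)]),b])[:,:,::-1]*2.0,0,255).astype(np.uint8)[:, ::1])
im=cv2.imread("pics/p1.png");cv2.imwrite("pics/p1.png",cv2.resize(im,(800,340)))
E
```

```text
t 2.85 tray [-68.8   2.5] z 71.9 yaw 9.4 zaxis [ 0.001 -0.    -1.   ] F [ 0.4 -1.   0.5] open -0.3
[-0.0024 -0.0015  0.1178  0.0003 -0.0006 -0.0006]
```

View pics/p1.png

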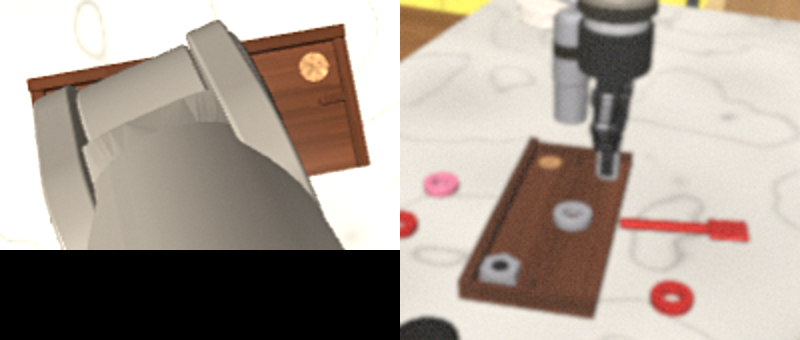

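The side view shows the shut fingertip at about crop (607,170), above the tray's near edge and well clear of the scraper. The ring is at (573,215). The top view is blocked by the arm. I'm descending behind the ring.

Call:
arm_command(
  steps=[
    [-0.0024,-0.0015,0.05,0,0,-0.0006,1],
    [-0.0024,-0.0015,0.09,0,0,-0.0006,1],
    [-0.0024,-0.0015,0.11,0,0,-0.0006,1],
    [-0.0024,-0.0015,0.118,0,0,-0.0006,1],
    [-0.0024,-0.0015,0.118,0,0,-0.0006,1],
    [-0.0024,-0.0015,0.118,0,0,-0.0006,1],
  ],
)

```text
t: 3.45
position: [482.2, 47.3, 14.4]
tool_rot: [3.13, 0.261, 0.007]
contact_force: [-0.3, -0.3, 0.9]
opening: 0.0
```

```bash
python3 - <<'E'
from h import *
where()
for x in(-62,-20,-12,-10):print(go(world(x,3.2,13),9.5))
S=env.snapshot("side")
cv2.imwrite("pics/p2.png",np.clip(cv2.resize(S[170:290,260:440],None,fx=4,fy=4)[:,:,::-1]*2.0,0,255).astype(np.uint8))
E
```

```text
t 3.45 tray [-68.6   3.4] z 14.4 yaw 9.5 zaxis [ 0.004  0.    -1.   ] F [-0.3 -0.3  0.9] open 0.0
[ 0.0132  0.0005  0.0028  0.0003 -0.002   0.0001]
[ 0.0972  0.0005  0.0032  0.0003 -0.002   0.0001]
[ 1.132e-01  5.000e-04  3.200e-03  3.000e-04 -2.000e-03  1.000e-04]
[ 1.172e-01  5.000e-04  3.300e-03  3.000e-04 -2.000e-03  1.000e-04]
```

View pics/p2.png

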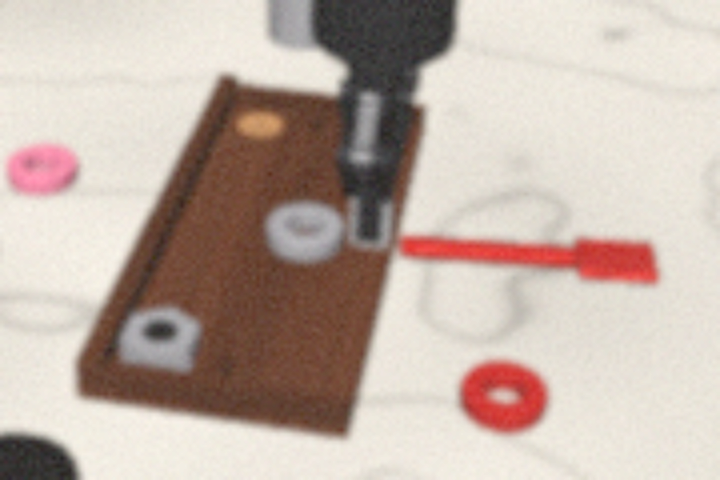

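The fingertip (crop (370,245)) stands just behind the ring (305,230), with a small gap, and is clear of the scraper and floor. I'm pushing straight back.

Call:
arm_command(
  steps=[
    [0.006,0.0005,0.003,0,-0.002,0,1],
    [0.012,0.0005,0.003,0,-0.002,0,1],
    [0.018,0.0005,0.003,0,-0.002,0,1],
    [0.024,0.0005,0.003,0,-0.002,0,1],
    [0.03,0.0005,0.003,0,-0.002,0,1],
    [0.036,0.0005,0.003,0,-0.002,0,1],
    [0.042,0.0005,0.003,0,-0.002,0,1],
    [0.048,0.0005,0.003,0,-0.002,0,1],
    [0.054,0.0005,0.003,0,-0.002,0,1],
    [0.06,0.0005,0.003,0,-0.002,0,1],
    [0.066,0.0005,0.003,0,-0.002,0,1],
    [0.072,0.0005,0.003,0,-0.002,0,1],
    [0.078,0.0005,0.003,0,-0.002,0,1],
    [0.084,0.0005,0.003,0,-0.002,0,1],
    [0.09,0.0005,0.003,0,-0.002,0,1],
    [0.096,0.0005,0.003,0,-0.002,0,1],
    [0.102,0.0005,0.003,0,-0.002,0,1],
    [0.106,0.0005,0.003,0,-0.002,0,1],
  ],
)

```text
t: 5.0
position: [535.1, 55.9, 13.3]
tool_rot: [3.13, 0.26, 0.001]
contact_force: [0.3, 0.7, -0.6]
opening: 0.0
```

```bash
python3 - <<'E'
from h import *
where()
for x in(-10,-8):print(go(world(x,3.2,13),9.5))
S=env.snapshot("side")
cv2.imwrite("pics/p3.png",np.clip(cv2.resize(S[170:290,260:440],None,fx=4,fy=4)[:,:,::-1]*2.0,0,255).astype(np.uint8))
E
```

```text
t 5.0 tray [-15.    3.2] z 13.3 yaw 9.5 zaxis [ 0.001 -0.    -1.   ] F [ 0.3  0.7 -0.6] open 0.0
[ 0.01    0.0001  0.0006  0.0003 -0.0004  0.0001]
[ 0.014   0.0001  0.0006  0.0003 -0.0004  0.0001]
```

View pics/p3.png

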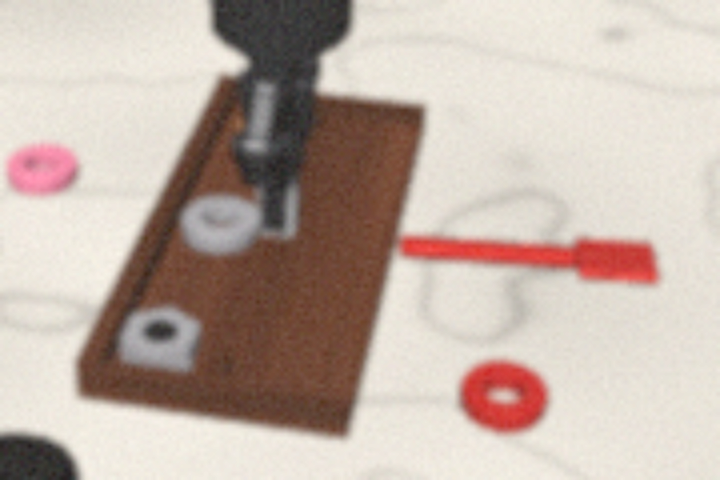

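The ring (crop (222,222)) is nearly at the rail line and stayed flat and centred on the tip. I'm pressing the last few mm gently.

Call:
arm_command(
  steps=[
    [0.002,0,0,0,0,0,1],
    [0.004,0,0,0,0,0,1],
    [0.006,0,0,0,0,0,1],
    [0.008,0,0,0,0,0,1],
    [0.009,0,0,0,0,0,1],
    [0.01,0,0,0,0,0,1],
    [0.011,0,0,0,0,0,1],
  ],
)

```text
t: 5.63
position: [540.0, 56.8, 13.2]
tool_rot: [3.13, 0.26, -0.001]
contact_force: [-5.1, -0.9, 5.1]
opening: 0.4
```

```bash
python3 - <<'E'
from h import *
where()
E
```

```text
t 5.63 tray [-10.    3.2] z 13.2 yaw 9.5 zaxis [-0.    -0.001 -1.   ] F [-5.1 -0.9  5.1] open 0.4
```

Call:
arm_command(
  steps=[
    [0.002,0,0,0,0,0,1],
    [0.003,0,0,0,0,0,1],
    [0.003,0,0,0,0,0,1],
  ],
)

```text
t: 5.88
position: [540.0, 56.8, 13.0]
tool_rot: [3.129, 0.261, -0.005]
contact_force: [-5.9, -0.7, 5.3]
opening: -0.0
```

```bash
python3 - <<'E'
from h import *
where()
n=np.array([np.cos(np.radians(55)),-np.sin(np.radians(55))])
for P,a in((( -20,3.2),9.5),((-20,40),-45.5),((4.5,40),-45.5)):print(go(world(*P,13),a))
E
```

```text
t 5.88 tray [-10.    3.3] z 13.0 yaw 9.5 zaxis [-0.003 -0.002 -1.   ] F [-5.9 -0.7  5.3] open -0.0
[-0.02    0.0001  0.0001  0.0005  0.0017  0.0002]
[-2.000e-02 -7.350e-02  1.000e-04  1.300e-03  1.300e-03  4.585e-01]
[ 2.900e-02 -7.350e-02 -1.000e-04  1.300e-03  1.300e-03  4.585e-01]
```

Call:
arm_command(
  steps=[
    [-0.01,0,0,0,0.0017,0,1],
    [-0.02,0,0,0,0.0017,0,1],
    [-0.02,-0.03,0,0,0.0015,0.0,1],
    [-0.02,-0.06,0,0,0.0013,0.05,1],
    [-0.02,-0.08,0,0.001,0.0013,0.1,1],
    [-0.02,-0.08,0,0.001,0.0013,0.16,1],
    [-0.02,-0.08,0,0.001,0.0013,0.21,1],
    [-0.02,-0.08,0,0.001,0.0013,0.27,1],
    [-0.02,-0.08,0,0.001,0.0013,0.32,1],
    [-0.02,-0.08,0,0.001,0.0013,0.38,1],
    [-0.01,-0.08,0,0.001,0.0013,0.43,1],
    [0.005,-0.08,0,0.001,0.0013,0.4585,1],
    [0.02,-0.08,0,0.001,0.0013,0.4585,1],
    [0.029,-0.08,0,0.001,0.0013,0.4585,1],
    [0.029,-0.08,0,0.001,0.0013,0.4585,1],
    [0.029,-0.08,0,0.001,0.0013,0.4585,1],
  ],
)

```text
t: 7.22
position: [547.8, 98.5, 12.9]
tool_rot: [2.897, -1.213, 0.0]
contact_force: [0.5, 0.5, 0.1]
opening: -0.1
```

```bash
python3 - <<'E'
from h import *
where()
for y in(30,0,-40,-80,-90):print(y,go(world(4.5,y,13),-45.5))
S=env.snapshot("side")
cv2.imwrite("pics/p4.png",np.clip(cv2.resize(S[170:290,260:440],None,fx=4,fy=4)[:,:,::-1]*2.0,0,255).astype(np.uint8))
E
```

```text
t 7.22 tray [ 4.6 43.2] z 12.9 yaw -45.4 zaxis [-0. -0. -1.] F [0.5 0.5 0.1] open -0.1
30 [ 0.0214  0.0152 -0.0002  0.0002 -0.0001  0.0005]
0 [ 0.0705  0.0497 -0.0002  0.0002 -0.0001  0.0005]
-40 [ 1.36e-01  9.57e-02 -2.00e-04  2.00e-04 -1.00e-04  5.00e-04]
-80 [ 2.015e-01  1.417e-01 -2.000e-04  2.000e-04 -1.000e-04  5.000e-04]
-90 [ 2.178e-01  1.532e-01 -1.000e-04  2.000e-04 -1.000e-04  5.000e-04]
```

View pics/p4.png

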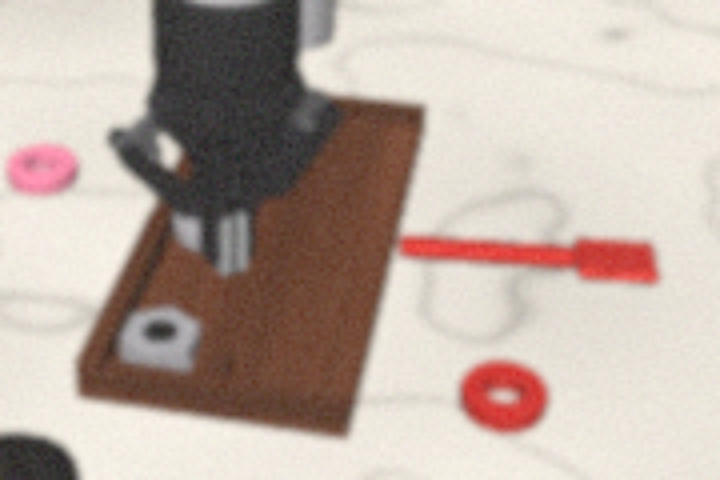

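The tip (crop (225,265)) has turned and sits beside the ring on the nut side, clear of the nut. The ring lies behind it at the rail. I'm starting the drag along −y.

Call:
arm_command(
  steps=[
    [0.005,0.0035,0,0,0,0,1],
    [0.01,0.007,0,0,0,0,1],
    [0.014,0.01,0,0,0,0,1],
    [0.017,0.012,0,0,0,0,1],
    [0.02,0.0142,0,0,0,0,1],
    [0.023,0.0163,0,0,0,0,1],
    [0.026,0.0184,0,0,0,0,1],
    [0.03,0.0212,0,0,0,0,1],
    [0.034,0.024,0,0,0,0,1],
    [0.038,0.0268,0,0,0,0,1],
    [0.042,0.0296,0,0,0,0,1],
    [0.046,0.0324,0,0,0,0,1],
  ],
)

```text
t: 8.27
position: [551.9, 70.3, 12.8]
tool_rot: [2.897, -1.214, -0.001]
contact_force: [-2.1, 1.6, -0.6]
opening: 0.2
```

```bash
python3 - <<'E'
from h import *
where()
for y in(-20,-60,-80):print(y,go(world(4.5,y,13),-45.5))
S=env.snapshot("side")
cv2.imwrite("pics/p5.png",np.clip(cv2.resize(S[170:290,260:440],None,fx=4,fy=4)[:,:,::-1]*2.0,0,255).astype(np.uint8))
E
```

```text
t 8.27 tray [ 4.  14.6] z 12.8 yaw -45.5 zaxis [-0.001 -0.001 -1.   ] F [-2.1  1.6 -0.6] open 0.2
-20 [ 0.0573  0.039  -0.0005  0.0005  0.      0.0003]
-60 [ 0.1227  0.0849 -0.0004  0.0005  0.      0.0003]
-80 [ 0.1555  0.1079 -0.0004  0.0005  0.      0.0003]
```

View pics/p5.png

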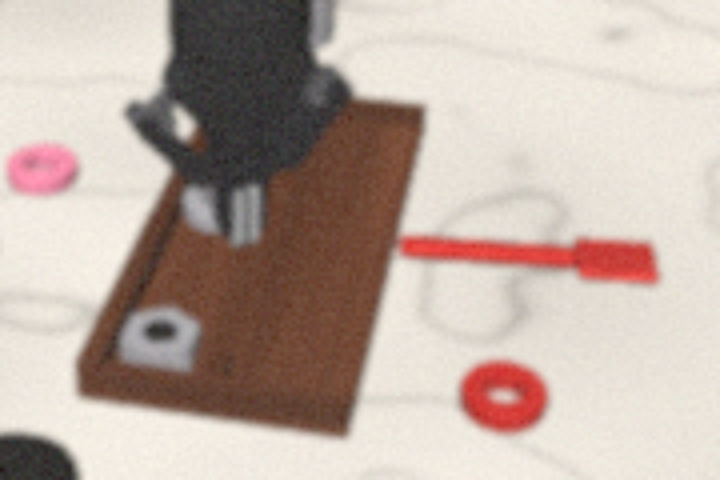

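The ring (crop (205,210)) is moving ahead of the tip along the rail. The 2.6 N contact force points the right way, with components against the rail and along it. I'm continuing.

Call:
arm_command(
  steps=[
    [0.006,0.0035,0,0,0,0,1],
    [0.012,0.0075,0,0,0,0,1],
    [0.018,0.0115,0,0,0,0,1],
    [0.024,0.0157,0,0,0,0,1],
    [0.03,0.0199,0,0,0,0,1],
    [0.036,0.0241,0,0,0,0,1],
    [0.042,0.0283,0,0,0,0,1],
    [0.048,0.0325,0,0,0,0,1],
    [0.054,0.0367,0,0,0,0,1],
    [0.06,0.0409,0,0,0,0,1],
    [0.066,0.0451,0,0,0,0,1],
    [0.072,0.0493,0,0,0,0,1],
    [0.078,0.0535,0,0,0,0,1],
    [0.084,0.0577,0,0,0,0,1],
    [0.09,0.0619,0,0,0,0,1],
    [0.096,0.0661,0,0,0,0,1],
    [0.102,0.0703,0,0,0,0,1],
    [0.108,0.0745,0,0,0,0,1],
    [0.114,0.0787,0,0,0,0,1],
    [0.12,0.083,0,0,0,0,1],
  ],
)

```text
t: 9.98
position: [564.5, -2.7, 12.8]
tool_rot: [2.896, -1.214, -0.001]
contact_force: [-4.0, 1.9, -0.5]
opening: 0.0
```

```bash
python3 - <<'E'
from h import *
where()
for y in(-80,-90,-92):print(y,go(world(4.5,y,13),-45.5))
E
```

```text
t 9.98 tray [  4.4 -59.4] z 12.8 yaw -45.5 zaxis [-0.001 -0.001 -1.   ] F [-4.   1.9 -0.5] open 0.0
-80 [ 0.0338  0.0234 -0.0004  0.0007 -0.0001 -0.    ]
-90 [ 0.0502  0.0348 -0.0004  0.0007 -0.0001 -0.    ]
-92 [ 0.0535  0.0371 -0.0004  0.0007 -0.0001 -0.    ]
```

Next I'm going to y = −88 and slowing down near the end wall, which should come into contact at about y = −91.

Call:
arm_command(
  steps=[
    [0.006,0.0042,0,0,0,0,1],
    [0.012,0.0083,0,0,0,0,1],
    [0.018,0.0125,0,0,0,0,1],
    [0.024,0.0167,0,0,0,0,1],
    [0.03,0.0208,0,0,0,0,1],
    [0.036,0.025,0,0,0,0,1],
    [0.041,0.0285,0,0,0,0,1],
    [0.045,0.0312,0,0,0,0,1],
    [0.048,0.0333,0,0,0,0,1],
    [0.05,0.0347,0,0,0,0,1],
  ],
)

```text
t: 10.82
position: [569.5, -32.4, 12.8]
tool_rot: [2.896, -1.215, -0.001]
contact_force: [-5.8, 4.6, 0.8]
opening: 0.1
```

```bash
python3 - <<'E'
from h import *
where()
for y in(-92,-94):print(y,go(world(4.5,y,13),-45.5))
E
```

```text
t 10.82 tray [  4.4 -89.6] z 12.8 yaw -45.5 zaxis [-0.001 -0.001 -1.   ] F [-5.8  4.6  0.8] open 0.1
-92 [ 0.0041  0.0026 -0.0004  0.0006  0.0002 -0.    ]
-94 [ 0.0074  0.0049 -0.0004  0.0006  0.0002 -0.    ]
```

Call:
arm_command(
  steps=[
    [0.002,0.0013,0,0,0,0,1],
    [0.0035,0.0023,0,0,0,0,1],
    [0.005,0.0033,0,0,0,0,1],
    [0.0065,0.0043,0,0,0,0,1],
    [0.0065,0.0043,0,0,0,0,1],
  ],
)

```text
t: 11.23
position: [569.4, -32.8, 12.7]
tool_rot: [-2.898, 1.21, 0.006]
contact_force: [-6.2, 9.0, 3.0]
opening: 0.1
```

```bash
python3 - <<'E'
from h import *
where()
for y in(-94,-96):print(y,go(world(4.5,y,13),-45.5))
S=env.snapshot("side")
cv2.imwrite("pics/p6.png",np.clip(cv2.resize(S[150:270,260:440],None,fx=4,fy=4)[:,:,::-1]*2.0,0,255).astype(np.uint8))
E
```

```text
t 11.23 tray [  4.3 -90. ] z 12.7 yaw -45.3 zaxis [-0.003  0.003 -1.   ] F [-6.2  9.   3. ] open 0.1
-94 [ 0.0069  0.0043 -0.0007  0.0001  0.0019  0.0013]
-96 [ 0.0101  0.0066 -0.0007  0.0001  0.0019  0.0013]
```

View pics/p6.png

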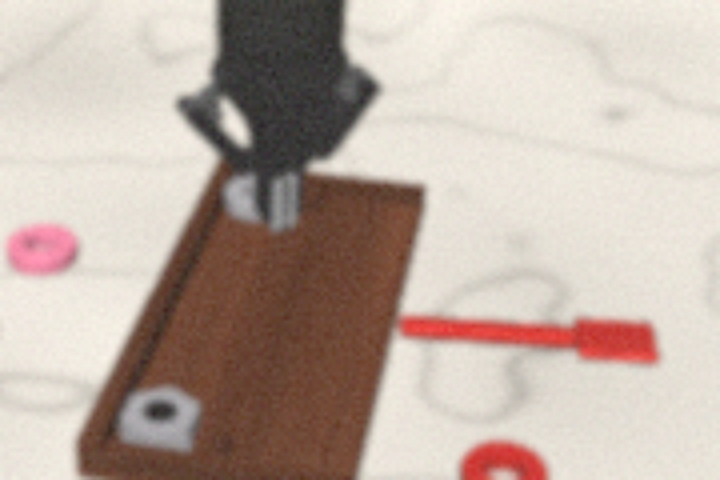

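The ring (crop (245,195)) is in the far corner. The tip has stopped at y = −90 while the y force climbs, so it looks like wall contact. I'm pressing slightly more, then withdrawing backwards and up.

Call:
arm_command(
  steps=[
    [0.0069,0.0043,0,0,0.0019,0.0013,1],
    [0.009,0.0058,0,0,0.0019,0.0013,1],
    [0.0101,0.0066,0,0,0.0019,0.0013,1],
    [0.0101,0.0066,0,0,0.0019,0.0013,1],
  ],
)

```text
t: 11.62
position: [569.5, -33.1, 12.6]
tool_rot: [-2.896, 1.207, 0.007]
contact_force: [-7.5, 13.5, 4.6]
opening: 0.3
```

```bash
python3 - <<'E'
from h import *
where()
for P in((4.5,-80,13),(-8,-60,13),(-8,-60,250)):print(go(world(*P),-45.5))
E
```

```text
t 11.62 tray [  4.2 -90.2] z 12.6 yaw -45.2 zaxis [-0.003  0.005 -1.   ] F [-7.5 13.5  4.6] open 0.3
[-0.0164 -0.0123 -0.0006 -0.0008  0.0027  0.0021]
[-0.0635 -0.0149 -0.0003 -0.0008  0.0027  0.0021]
[-0.0662 -0.0157 -0.4743 -0.0008  0.0027  0.0021]
```

Call:
arm_command(
  steps=[
    [-0.006,0,0,0,0.0027,0.002,1],
    [-0.02,-0.002,0,0,0.0027,0.002,1],
    [-0.045,-0.01,0,0,0.0027,0.002,1],
    [-0.0635,-0.015,0,0,0.0027,0.002,1],
    [-0.0635,-0.015,-0.02,0,0.0027,0.002,1],
    [-0.065,-0.015,-0.1,0,0.0027,0.002,1],
    [-0.066,-0.015,-0.18,0,0.0027,0.002,1],
    [-0.066,-0.015,-0.26,0,0.0027,0.002,1],
    [-0.066,-0.015,-0.34,0,0.0027,0.002,1],
    [-0.066,-0.015,-0.42,0,0.0027,0.002,1],
    [-0.066,-0.015,-0.4743,0,0.0027,0.002,1],
    [-0.066,-0.015,-0.4743,0,0.0027,0.002,1],
  ],
)

```text
t: 12.62
position: [556.0, -5.9, 257.9]
tool_rot: [-2.89, 1.213, -0.019]
contact_force: [2.1, 0.0, 0.3]
opening: -0.0
```

```bash
python3 - <<'E'
from h import *
where()
print(go(np.array([380.,330,250])))
E
```

```text
t 12.62 tray [ -4.6 -61.2] z 257.9 yaw -45.5 zaxis [ 0.014  0.002 -1.   ] F [2.1 0.  0.3] open -0.0
[-0.7261 -0.2193  0.012   0.      0.      0.    ]
```

Call:
arm_command(
  steps=[
    [-0.7261,-0.2193,0,0,0,0,1],
    [-0.7261,-0.2193,0,0,0,0,1],
    [-0.7261,-0.2193,0,0,0,0,1],
    [-0.7261,-0.2193,0,0,0,0,1],
    [-0.7261,-0.2193,0,0,0,0,1],
    [-0.7261,-0.2193,0,0,0,0,1],
    [-0.7261,-0.2193,0,0,0,0,1],
    [-0.7261,-0.2193,0,0,0,0,1],
    [-0.7261,-0.2193,0,0,0,0,1],
    [-0.7261,-0.2193,0,0,0,0,1],
    [-0.7261,-0.2193,0,0,0,0,1],
    [-0.7261,-0.2193,0,0,0,0,1],
    [-0.7261,-0.2193,0,0,0,0,1],
    [-0.7261,-0.2193,0,0,0,0,1],
  ],
)

```text
t: 13.78
position: [388.2, 315.2, 253.5]
tool_rot: [-2.892, 1.218, -0.014]
contact_force: [0.7, 0.4, -1.5]
opening: 0.0
```

```bash
python3 - <<'E'
from h import *
where()
T=env.snapshot("top");S=env.snapshot("side")
print("expect",project("top",world(23,-118,20)),project("side",world(23,-118,20)))
s=project("top",world(23,-118,20))
A=blob(T,s,"grey",17);print(A,tray(at("top",A[0],19)),"before: two-view z 15 ring")
A=blob(T,(224,194),"grey",13);print("nut",A[0],"was 223.79 193.57")
cv2.imwrite("pics/p7.png",np.clip(cv2.resize(T[60:300,110:490],None,fx=2.1,fy=2.1,interpolation=cv2.INTER_CUBIC)[:,:,::-1]*2.0,0,255).astype(np.uint8))
T0=cv2.imread("pics/top0.png")[:,:,::-1]
d=(np.abs(T.astype(int)-T0).max(2)>40).astype(np.uint8)
n,_,st,c=cv2.connectedComponentsWithStats(d)
print([(st[i].tolist()) for i in range(1,n) if st[i,4]>12])
E
```

```text
t 13.78 tray [-117.1  283.1] z 253.5 yaw -45.7 zaxis [ 0.01  0.   -1.  ] F [ 0.7  0.4 -1.5] open 0.0
expect [347.16695984 171.82125511] [323.85464671 196.43793911]
(array([346.36361694, 171.95428467]), (21.280029296875, 22.070035934448242), 367.0) [  23.18365    -116.57193013] before: two-view z 15 ring
nut [223.76594543 193.58583069] was 223.79 193.57
[[335, 161, 24, 23, 306], [278, 200, 24, 22, 320], [0, 273, 75, 101, 4997]]
```

View pics/p7.png

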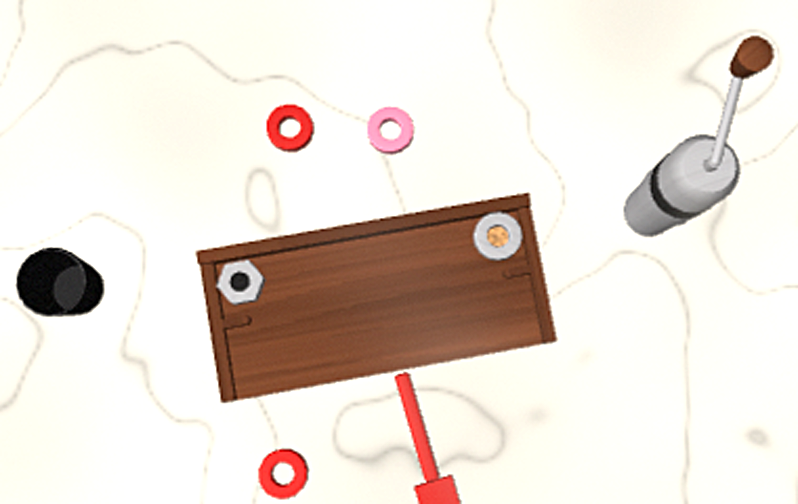

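The top view shows the ring in the corner pocket around the cork, flat, with the nut, grinder, cup and scraper unmoved. The image puts the ring at y = −116.6, about 1.4 mm short of touching the wall, so I'm checking the gap to the wall more closely.

```bash
python3 - <<'E'
from h import *
from scipy.ndimage import map_coordinates as mc
I=np.mean([env.snapshot("top").astype(float).sum(2) for _ in range(4)],0)
def prof(x,ys,z): 
    P=np.array([project("top",world(x,y,z)) for y in ys]); return mc(I,[P[:,1],P[:,0]],order=1)
ys=np.arange(-90,-154,-1.)
for z,x in((20,23),(18,23),(18,5),(18,-40)):print(z,x,list(zip(ys[::2].astype(int).tolist(),prof(x,ys,z)[::2].astype(int).tolist()))[15:])
xs=np.arange(-5,58,2.)
P=np.array([project("top",world(x,-116.5,20)) for x in xs]);print("x",list(zip(xs.astype(int).tolist(),mc(I,[P[:,1],P[:,0]],order=1).astype(int).tolist())))
# half-level edges of the ring, in tray coords at z=20
for nm,f in(("y",lambda s:project("top",world(23,s,20))),("x",lambda s:project("top",world(s,-116.5,20)))):
    c=-116.5 if nm=="y" else 23
    s=np.arange(c-27,c+27,.25);Q=np.array([f(v) for v in s]);v=mc(I,[Q[:,1],Q[:,0]],order=1)
    k=np.where(v>270)[0];print(nm,s[k[0]],s[k[-1]],(s[k[0]]+s[k[-1]])/2)
cv2.imwrite("pics/p8.png",np.clip(cv2.resize(env.snapshot("top")[150:200,320:385],None,fx=10,fy=10,interpolation=cv2.INTER_CUBIC)[:,:,::-1]*2.2,0,255).astype(np.uint8))
E
```

```text
20 23 [(-120, 271), (-122, 243), (-124, 249), (-126, 278), (-128, 296), (-130, 318), (-132, 307), (-134, 308), (-136, 309), (-138, 231), (-140, 116), (-142, 103), (-144, 116), (-146, 114), (-148, 97), (-150, 167), (-152, 345)]
18 23 [(-120, 275), (-122, 253), (-124, 246), (-126, 273), (-128, 288), (-130, 321), (-132, 307), (-134, 306), (-136, 310), (-138, 253), (-140, 125), (-142, 98), (-144, 115), (-146, 115), (-148, 101), (-150, 144), (-152, 314)]
18 5 [(-120, 327), (-122, 321), (-124, 306), (-126, 262), (-128, 238), (-130, 132), (-132, 113), (-134, 123), (-136, 127), (-138, 116), (-140, 84), (-142, 104), (-144, 109), (-146, 116), (-148, 104), (-150, 121), (-152, 268)]
18 -40 [(-120, 121), (-122, 121), (-124, 121), (-126, 121), (-128, 122), (-130, 122), (-132, 119), (-134, 119), (-136, 119), (-138, 108), (-140, 99), (-142, 101), (-144, 105), (-146, 110), (-148, 108), (-150, 128), (-152, 260)]
x [(-5, 118), (-3, 109), (-1, 95), (1, 125), (3, 294), (5, 330), (7, 319), (9, 307), (11, 313), (13, 270), (15, 281), (17, 268), (19, 239), (21, 232), (23, 246), (25, 272), (27, 280), (29, 258), (31, 213), (33, 173), (35, 310), (37, 318), (39, 313), (41, 315), (43, 297), (45, 156), (47, 101), (49, 106), (51, 108), (53, 103), (55, 86), (57, 155)]
y -137.5 -95.75 -116.625
x 2.75 43.25 23.0
```

View pics/p8.png

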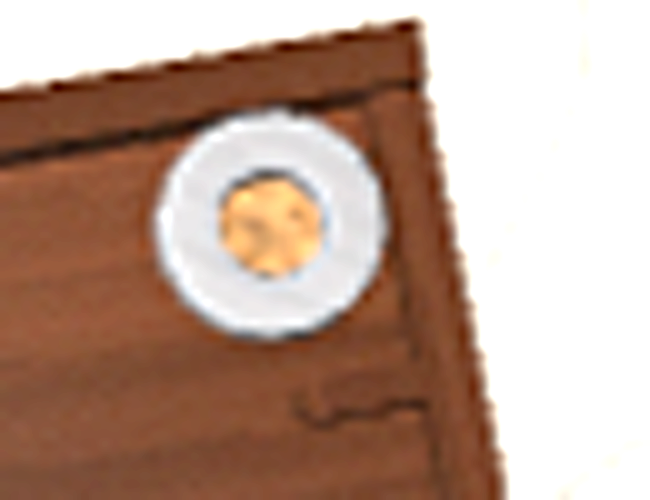

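The crop shows the ring's right edge at about (385,225), right next to the wall's inner line at about (392,225), and its top edge on the rail line. The half-level edges leave about 1 mm in doubt at the end wall. I'll push once more, with the face turned nearly square to the wall and still leaning on the rail.

```bash
python3 - <<'E'
from h import *
where()
print(go(world(14.5,-70,200),-65.5))
E
```

```text
t 14.13 tray [-116.5  281.9] z 253.0 yaw -45.7 zaxis [ 0.009 -0.001 -1.   ] F [-1.  -0.1 -0.3] open -0.3
[ 0.7268  0.1872  0.1098 -0.0033 -0.0027  0.1648]
```

Call:
arm_command(
  steps=[
    [0.7268,0.1872,0,0,0,0.06,1],
    [0.7268,0.1872,0,0,0,0.11,1],
    [0.7268,0.1872,0,-0.0033,-0.0027,0.1648,1],
    [0.7268,0.1872,0,-0.0033,-0.0027,0.1648,1],
    [0.7268,0.1872,0,-0.0033,-0.0027,0.1648,1],
    [0.7268,0.1872,0,-0.0033,-0.0027,0.1648,1],
    [0.7268,0.1872,0,-0.0033,-0.0027,0.1648,1],
    [0.7268,0.1872,0.05,-0.0033,-0.0027,0.1648,1],
    [0.7268,0.1872,0.11,-0.0033,-0.0027,0.1648,1],
    [0.7268,0.1872,0.2,-0.0033,-0.0027,0.1648,1],
    [0.7268,0.1872,0.28,-0.0033,-0.0027,0.1648,1],
    [0.7268,0.1872,0.32,-0.0033,-0.0027,0.1648,1],
    [0.7268,0.1872,0.32,-0.0033,-0.0027,0.1648,1],
    [0.7268,0.1872,0.32,-0.0033,-0.0027,0.1648,1],
  ],
)

```text
t: 15.3
position: [575.8, -13.9, 94.1]
tool_rot: [2.637, -1.704, -0.005]
contact_force: [1.0, -0.2, 0.3]
opening: 0.2
```

```bash
python3 - <<'E'
from h import *
where()
print(go(world(14.5,-70,14),-65.5))
for y in(-80,-85,-90):print(go(world(14.5,y,14),-65.5))
E
```

```text
t 15.3 tray [ 13.6 -72.4] z 94.1 yaw -65.7 zaxis [-0.004 -0.    -1.   ] F [ 1.  -0.2  0.3] open 0.2
[-0.0039 -0.0034  0.1602  0.0017  0.0008 -0.002 ]
[ 0.0155  0.0017  0.1602  0.0017  0.0008 -0.002 ]
[ 0.0251  0.0042  0.1602  0.0017  0.0008 -0.002 ]
[ 0.0348  0.0068  0.1601  0.0017  0.0008 -0.002 ]
```

Call:
arm_command(
  steps=[
    [-0.004,-0.0034,0.04,0.0017,0.0008,-0.002,1],
    [-0.004,-0.0034,0.09,0.0017,0.0008,-0.002,1],
    [-0.004,-0.0034,0.13,0.0017,0.0008,-0.002,1],
    [-0.004,-0.0034,0.15,0.0017,0.0008,-0.002,1],
    [-0.004,-0.0034,0.16,0.0017,0.0008,-0.002,1],
    [0.0,-0.0024,0.1602,0.0017,0.0008,-0.002,1],
    [0.006,-0.0008,0.1602,0.0017,0.0008,-0.002,1],
    [0.012,0.0008,0.1602,0.0017,0.0008,-0.002,1],
    [0.0155,0.0017,0.1602,0.0017,0.0008,-0.002,1],
    [0.018,0.0023,0.1602,0.0017,0.0008,-0.002,1],
    [0.0205,0.003,0.1602,0.0017,0.0008,-0.002,1],
    [0.0225,0.0036,0.1602,0.0017,0.0008,-0.002,1],
    [0.0225,0.0036,0.1602,0.0017,0.0008,-0.002,1],
  ],
)

```text
t: 16.38
position: [578.5, -25.1, 14.1]
tool_rot: [2.642, -1.7, 0.0]
contact_force: [0.6, 0.5, -0.4]
opening: -0.2
```

```bash
python3 - <<'E'
from h import *
where()
for y in(-86,-88,-90):print(go(world(14.5,y,14),-65.5))
E
```

```text
t 16.38 tray [ 14.5 -83.9] z 14.1 yaw -65.5 zaxis [ 0. -0. -1.] F [ 0.6  0.5 -0.4] open -0.2
[ 0.0041  0.0011  0.0002 -0.0001 -0.0001 -0.0001]
[ 0.008   0.0021  0.0002 -0.0001 -0.0001 -0.0001]
[ 0.0118  0.0032  0.0002 -0.0001 -0.0001 -0.0001]
```

Call:
arm_command(
  steps=[
    [0.002,0.0005,0,0,0,0,1],
    [0.004,0.0011,0,0,0,0,1],
    [0.006,0.0016,0,0,0,0,1],
    [0.006,0.0016,0,0,0,0,1],
  ],
)

```text
t: 16.72
position: [578.8, -26.9, 14.0]
tool_rot: [-2.642, 1.698, 0.003]
contact_force: [-2.4, 4.1, 2.5]
opening: 0.0
```

Call:
arm_command(
  steps=[
    [0.003,0.0008,0,0,0,0,1],
    [0.005,0.0013,0,0,0,0,1],
    [0.008,0.0021,0,0,0,0,1],
    [0.01,0.0026,0,0,0,0,1],
    [0.01,0.0026,0,0,0,0,1],
  ],
)

```text
t: 17.13
position: [579.0, -27.3, 13.8]
tool_rot: [-2.641, 1.692, 0.012]
contact_force: [-5.1, 13.1, 8.0]
opening: -0.1
```

```bash
python3 - <<'E'
from h import *
where()
print(go(world(8,-65,14),-65.5),go(world(8,-65,250),-65.5))
E
```

```text
t 17.13 tray [ 14.6 -86.1] z 13.8 yaw -65.3 zaxis [-0.004  0.009 -1.   ] F [-5.1 13.1  8. ] open -0.1
[-0.0441  0.0016  0.0001 -0.      0.0045  0.0019] [-0.0485  0.0016 -0.4719 -0.      0.0045  0.0019]
```

The stop is firm at y = −86.1, which is exactly where the ring centre would be at y = −118. I'm withdrawing along the face normal.

Call:
arm_command(
  steps=[
    [-0.006,0,0,0,0.0045,0.0019,1],
    [-0.02,0.0005,0,0,0.0045,0.0019,1],
    [-0.044,0.0016,0,0,0.0045,0.0019,1],
    [-0.044,0.0016,0,0,0.0045,0.0019,1],
    [-0.045,0.0016,-0.06,0,0.0045,0.0019,1],
    [-0.046,0.0016,-0.14,0,0.0045,0.0019,1],
    [-0.047,0.0016,-0.22,0,0.0045,0.0019,1],
    [-0.048,0.0016,-0.3,0,0.0045,0.0019,1],
    [-0.048,0.0016,-0.38,0,0.0045,0.0019,1],
    [-0.048,0.0016,-0.46,0,0.0045,0.0019,1],
    [-0.048,0.0016,-0.472,0,0.0045,0.0019,1],
    [-0.048,0.0016,-0.472,0,0.0045,0.0019,1],
  ],
)

```text
t: 18.13
position: [570.7, -8.5, 252.8]
tool_rot: [-2.639, 1.698, -0.007]
contact_force: [0.3, 0.7, -0.2]
opening: -0.1
```

```bash
python3 - <<'E'
from h import *
where()
print(go(np.array([380.,330,250])))
E
```

```text
t 18.13 tray [  9.6 -66.2] z 252.8 yaw -65.5 zaxis [ 0.006  0.001 -1.   ] F [ 0.3  0.7 -0.2] open -0.1
[-0.7742  0.0667  0.004   0.      0.      0.    ]
```

Call:
arm_command(
  steps=[
    [-0.774,0.0667,0,0,0,0,1],
    [-0.774,0.0667,0,0,0,0,1],
    [-0.774,0.0667,0,0,0,0,1],
    [-0.774,0.0667,0,0,0,0,1],
    [-0.774,0.0667,0,0,0,0,1],
    [-0.774,0.0667,0,0,0,0,1],
    [-0.774,0.0667,0,0,0,0,1],
    [-0.774,0.0667,0,0,0,0,1],
    [-0.774,0.0667,0,0,0,0,1],
    [-0.774,0.0667,0,0,0,0,1],
    [-0.774,0.0667,0,0,0,0,1],
    [-0.774,0.0667,0,0,0,0,1],
    [-0.774,0.0667,0,0,0,0,1],
    [-0.774,0.0667,0,0,0,0,1],
  ],
)

```text
t: 19.3
position: [380.8, 327.9, 251.8]
tool_rot: [-2.636, 1.703, -0.006]
contact_force: [0.5, -0.6, 0.3]
opening: -0.2
```

```bash
python3 - <<'E'
from h import *
from scipy.ndimage import map_coordinates as mc
where()
fr=[env.snapshot("top") for _ in range(4)]; T=fr[0]; I=np.mean([f.astype(float).sum(2) for f in fr],0)
A=blob(T,project("top",world(23,-118,20)),"grey",17);print(A,tray(at("top",A[0],19)))
for nm,f,c in(("y",lambda s:project("top",world(23,s,20)),-117),("x",lambda s:project("top",world(s,-117,20)),23)):
    s=np.arange(c-27,c+27,.25);Q=np.array([f(v) for v in s]);v=mc(I,[Q[:,1],Q[:,0]],order=1)
    k=np.where(v>270)[0];print(nm,s[k[0]],s[k[-1]],(s[k[0]]+s[k[-1]])/2)
T0=cv2.imread("pics/top0.png")[:,:,::-1]
d=(np.abs(T.astype(int)-T0).max(2)>40).astype(np.uint8)
n,_,st,c=cv2.connectedComponentsWithStats(d);print([st[i].tolist() for i in range(1,n) if st[i,4]>8])
cv2.imwrite("pics/p9.png",np.clip(cv2.resize(T[150:200,320:385],None,fx=10,fy=10,interpolation=cv2.INTER_CUBIC)[:,:,::-1]*2.2,0,255).astype(np.uint8))
E
```

```text
t 19.3 tray [-122.4  297. ] z 251.8 yaw -65.7 zaxis [ 0.005  0.001 -1.   ] F [ 0.5 -0.6  0.3] open -0.2
(array([346.39529419, 171.95100403]), (21.307300567626953, 21.977249145507812), 366.0) [  23.17925968 -116.63272302]
y -137.5 -95.75 -116.625
x 2.75 43.25 23.0
[[335, 161, 24, 23, 306], [278, 200, 24, 22, 317], [0, 271, 64, 119, 4409]]
```

View pics/p9.png

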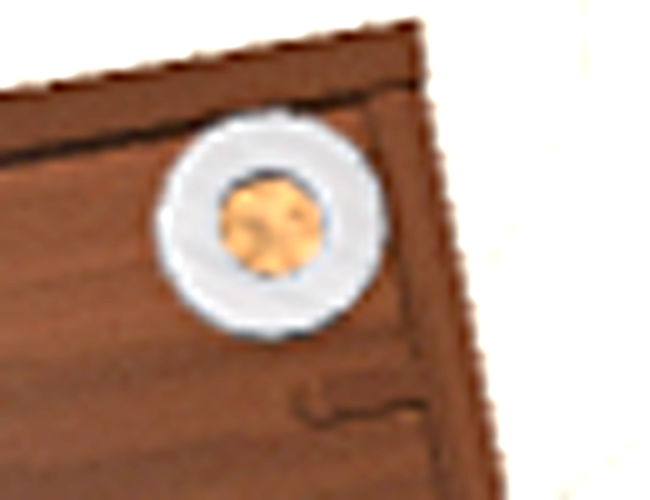

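After a second push of about 14 N almost square to the end wall, the ring hasn't moved (below 0.1 mm in the image). It is seated against both rail and wall, so I'm handing in.

```bash
python3 -c "
from h import *
where(); print(env.close_job())"
```

```text
t 19.5 tray [-122.4  298. ] z 252.1 yaw -65.6 zaxis [ 0.005  0.002 -1.   ] F [-0.8 -0.3  0.1] open -0.2
the job is handed in; nothing more can be done
None
```

The ring is in the empty corner pocket, touching the rail and, as far as I can tell, the end wall. I handed the job in at 19.5 s with the arm well clear.

**What I did:** With the gripper shut, I pushed the ring straight back until it met the rail (about 6 N). I then moved the fingertip to its side and slid it along the rail into the pocket with an angled face. I was unsure it had reached the end wall, so I came back and pressed it once more, nearly square to that wall. Before that I had lifted the hand clear for a look.

**Last checks:**
- **Rail:** contact came where predicted. The image puts the ring's centre at x = 23.0–23.2 mm, against 23 mm for touching.
- **End wall:** the two measurements disagree slightly. The final push stopped firmly at y = −118.0 mm by the arm's own position, and the ring did not move under about 14 N. The top image reads −116.6 mm, both before and after that push. That 1.4 mm difference is within the 2 mm camera calibration, so I take the ring as touching.
- **Everything else:** comparing the first and last top pictures shows changes only at the ring's old and new places and where the arm is. The nut, grinder, cup and scraper did not move, and the ring looked flat in every picture.

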